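# Hold the inspection cover over the gear unit for screwing down

### The arm

A 6-joint arm with a two-finger parallel gripper is mounted at the origin on the work surface; the furniture and walls round the work are solid. World frame = base frame: x ahead of the robot, y to its left, z up, the work surface at z = 0. Lengths are in mm, angles in rad, forces in N, time in s.
With the tool pointing down it reaches from about 375 to 825 mm from the base axis. Payload 5.5 kg.
Tool frame: the origin (TCP) lies at the very end of the fingers, on their centre line; the grasp point (between the pads) lies r.grasp_offset behind it (r.grasp_offset is the distance from the TCP to the grasp point, in mm); y points along the fingers, z is the direction in which the jaws open and shut, and the axes are right-handed (so a half turn about y gives the same grasp; the last joint's range is limited). The gripper opens to 85 mm and grips with 20 to 120 N. Pads are 22 mm wide; open, the fingers measure 114 mm over their backs; the gripper's body (76 mm by 85 mm) begins 54 mm behind the grasp point. The pads swing forward as they close: fully open they stand 13 mm farther back than shut.
Start: joints at [-1.315, 0.314, -0.047, 1.21, 0, 1.571], TCP at [151.808, -580.473, 231.299] pointing down, gripper open.
Joint ranges: [-2.67, 2.67], [-0.69, 1.73], [-1.03, 1.25], [-2.08, 2.16], [-1.42, 1.45], [-3.14, 3.14]. Speed limits (rad/s): [2.39, 2.39, 3.01, 3.14, 3.14, 3.14].

### API

Orientations are given as a 3x3 rotation matrix whose columns are the frame's x, y, z axes.
In Python, from rig import r gives the robot as it stands.
- The arm moves only by the tool servo_tool, never from a script. Its argument "deltas" is a list that holds one entry, the list of rows, each a list of 7 numbers: the turn, a rotation vector about the world's x, y, z in degrees, then the shift along the world's x, y, z in m, then the finger opening in m, from 0 to 0.0854. In form: [[[ax, ay, az, dx, dy, dz, jaw], ...]]. A call has 1 to 12 rows; each row is the pose to reach, as a shift and turn from the pose commanded when the call began; what a row does not reach only later rows make up. A row lasts 1/12 s, in which the tool goes at most 41.7 mm and 7.16 degrees, less where a joint would pass 70% of its speed; a pose out of reach is approached as far as the arm can. A call with a gripper value outside its range is refused whole. The fingers move at their own pace and stop on an object; the grip force is fixed at half the most. Time passes only in rows, so rows that repeat a pose let the fingers close. It gives the time, the measured TCP pose, the force and the opening at its end, in the units of the state.
- r.get_obs(): the state, without advancing time (a new reading comes with each control period).
- r.snapshot(name): name is "scene" or "top"; returns a dict with "pixels" (384x512x3 uint8, blue, green, red), "z_map" (384x512 float32, mm along the optical axis (not along the pixel's ray), 0 where there is no reading), "intrinsics" (3x3 intrinsics, pixels), "world_to_cam" (4x4, takes a point from world to camera coordinates). Camera axes: x right, y down, z forward; pixel columns grow to the right and rows downward; lengths in mm; the calibration is good to about 2 mm. A picture is of the moment at which its call begins.
- r.job_done(): hands the job in, once; it reports no verdict.
The state is a dict: "t": time; "joint_pos": joint angles; "joint_velocities": joint speeds; "tau": joint torques, N m; "ee_pos": TCP position; "tool_rot": TCP orientation; "wrist_force": force on the tool from outside, world axes, zero at the start; "ft_torque": the same for the moment, N m; "opening": finger opening in mm.
Only numpy, scipy, OpenCV 4.12 (cv2) and the standard library are available. Lean on these libraries where they do the work, as an engineer would, in place of code of your own. Each camera call takes 0.05 s, during which the arm holds its last target.

### The job

Pick up the aluminium inspection cover, bring it in under the motor shelf of the gear unit with its handle end on the open side, and hold it level about 10 mm above the cork gasket with every threaded hole showing whole through the cover hole above it, so that I can start the four screws. Do not let it touch down on the gasket, leave the pots, dish and screwdriver alone, and finish while still holding the cover hovering there.

Things in the scene. Friction and masses are not known exactly. Their poses are not given: they have to be found in the camera images.
- cover: Inspection cover: loose aluminium plate, 140 (its x) x 100 (its y) x 5 mm, about 0.24 kg, a 13 mm hole in each rounded corner at (+-58, +-38) mm. A black bar handle on top is nearer one short edge (the handle end, at -x). At the start it lies flat on the bench, handle up. Origin: centre of the underside; x towards the plain end, z up.
- grip (a point): Middle of the cover's black bar handle, at x = -20, z = 33 mm in the cover's frame. The bar runs along the cover's x: 74 mm long, 14 mm wide, 14 mm high (26 to 40 mm above the underside), on two 12 mm posts 56 mm apart; 21 mm of clear space between bar and plate. Axes as the cover's.
- gear_unit: Worm gear unit, fixed on the bench: grey-blue casting with an opening on top (brass worm wheel inside). Origin: on the bench under the opening's middle; x from the open side (towards the robot) to the motor side, y left, z up. In mm: housing x -70 to 97, y +-60, feet to y +-75; casting top z 90, gasket top z 92; output shaft at the right to y -112, z 30 to 50.
- shelf_lip (a point): Middle of the front edge, underside, of the 5 mm sheet-steel motor shelf that overhangs the back of the opening: x = 30, z = 126 mm in the gear unit's frame, 34 mm above the gasket's top. The shelf runs from there back to x = 140, y +-63. Side cheeks under it begin at x = 84 (inner faces y +-56), a back plate at x = 98 mm. Axes as the gear unit's.
- motor_top (a point): Top of the finned motor that stands on the shelf (motor axis along y), at x = 107, z = 198 mm in the gear unit's frame. Motor: x from 74 mm back, y -64 to 56. At its left a flat belt guard, x 69 to 141, y 63 to 90, top z 205 mm. Axes as the gear unit's.
- gasket: Cork gasket, 136 x 96 x 2 mm, already laid on the casting round the opening; it must stay untouched. Origin: its middle, on its underside; axes as the gear unit's.
- seat (a point): Middle of the opening at the height of the gasket's top, 92 mm above the bench. Axes as the gear unit's.
- hole0 (a point): Cover: centre of the left hole at the handle end, at the underside (-58, +38, 0 mm in the cover's frame). Belongs over thread0.
- hole1 (a point): Cover: centre of the right hole at the handle end, at the underside (-58, -38, 0 mm in the cover's frame). Belongs over thread1.
- hole2 (a point): Cover: centre of the left hole at the plain end, at the underside (+58, +38, 0 mm in the cover's frame). Belongs over thread2.
- hole3 (a point): Cover: centre of the right hole at the plain end, at the underside (+58, -38, 0 mm in the cover's frame). Belongs over thread3.
- thread0 (a point): Gear unit: centre of the 6 mm threaded hole left on the open side, at the height of the gasket's top (-58, +38, 92 mm in the gear unit's frame).
- thread1 (a point): Gear unit: centre of the 6 mm threaded hole right on the open side, at the height of the gasket's top (-58, -38, 92 mm in the gear unit's frame).
- thread2 (a point): Gear unit: centre of the 6 mm threaded hole left under the motor shelf, at the height of the gasket's top (+58, +38, 92 mm in the gear unit's frame). Seen from above through a 20 mm access hole in the shelf.
- thread3 (a point): Gear unit: centre of the 6 mm threaded hole right under the motor shelf, at the height of the gasket's top (+58, -38, 92 mm in the gear unit's frame). Seen from above through a 20 mm access hole in the shelf.
- screw_dish: Bystander: clay dish with the four cover screws (fast in it), 138 mm wide, 42 mm high, loose. Origin: centre of its underside.
- screwdriver: Bystander: loose wooden-handled screwdriver, about 170 mm long, lying on the bench between robot and gear unit. Origin: on the bench under it.
- small_vase: Bystander: small clay vase, 36 mm wide, 51 mm high, loose. Origin: centre of its underside.
- tripod_pot: Bystander: clay pot on three feet, 80 mm wide, 66 mm high, loose. Origin: centre of its underside.

How it is judged:
By the outcome, as a careful person would: the job done as asked, in the order asked, and still so for the second after the job is handed in, while the arm keeps its last pose, push and grip.
It also fails if it takes over 48 s, if anything falls off the work surface, if the arm or the gripper's body presses on something with over 40 N, if the wrist force passes 120 N, or if a joint passes its speed limit or range.

## Working session

There is one attempt and no reset: what is moved stays moved. The work goes in short steps, Python scripts to look and compute and a tool call to move; the robot and the scene stay as the last step left them, time stands still between calls to the robot, and variables do not carry over. Pictures are saved under pics/ and viewed, and the job is handed in when it is done.

Besides the shell and the picture viewer there is one more tool, called after ">>>" by a JSON object that holds its "api" and its "payload", one argument or row to a line. servo_tool: Moves the arm, as the interface text tells. Its arguments: {"type":"object","properties":{"deltas":{"type":"array","items":{"type":"array","items":{"type":"array","items":{"type":"number"}}}}},"required":["deltas"]}

```bash
ls; mkdir -p pics; python3 - <<'E'
from rig import r
import cv2,numpy as np
o=r.get_obs();print(o,r.grasp_offset)
for n in("scene","top"):
    s=r.snapshot(n);cv2.imwrite(f"pics/{n}0.png",s["pixels"]);np.savez(f"{n}0.npz",**s)
    print(n,s["intrinsics"],s["world_to_cam"])
E
```

```text
pics
{'t': 0.0, 'joint_pos': array([-1.31499520e+00,  3.14227749e-01, -4.80665174e-02,  1.21017538e+00,
        1.13845819e-05,  1.57081051e+00]), 'joint_velocities': array([ 0.00015699, -0.00046698, -0.00107354,  0.00122688, -0.00079822,
        0.00129228]), 'tau': array([-2.77660060e-03, -5.39587283e+01,  3.39749980e+01,  1.92410935e-02,
       -1.17227792e-04, -6.90614126e-07]), 'ee_pos': array([ 151.6739456 , -579.93252453,  230.43901798]), 'tool_rot': array([[-9.67464498e-01, -4.12368727e-04,  2.53006473e-01],
       [-2.53006809e-01,  1.62174656e-03, -9.67463139e-01],
       [-1.13608337e-05, -9.99998600e-01, -1.67331432e-03]]), 'wrist_force': array([-0.10968422, -0.92824415, -0.91037798]), 'ft_torque': array([-0.00937559, -0.01426239,  0.00582456]), 'opening': 85.54316993340368} 18.700000000000003
scene [[491.19180083   0.         254.95739251]
 [  0.         491.19180083 196.84177529]
 [  0.           0.           1.        ]] [[-6.69842057e-01 -7.42492475e-01 -4.06743242e-03  3.26585841e+02]
 [-5.24160763e-01  4.76739113e-01 -7.05673659e-01  3.12258193e+02]
 [ 5.25896485e-01 -4.70557907e-01 -7.08525330e-01  1.44549212e+03]
 [ 0.00000000e+00  0.00000000e+00  0.00000000e+00  1.00000000e+00]]
top [[415.74910738   0.         257.35326409]
 [  0.         415.74910738 187.36680734]
 [  0.           0.           1.        ]] [[-1.21675626e-02 -9.99848441e-01  1.24517230e-02  1.74496285e+01]
 [-9.94338112e-01  1.07839857e-02 -1.05713880e-01  4.91239097e+02]
 [ 1.05563579e-01 -1.36675030e-02 -9.94318626e-01  1.65521778e+03]
 [ 0.00000000e+00  0.00000000e+00  0.00000000e+00  1.00000000e+00]]
```

View pics/scene0.png

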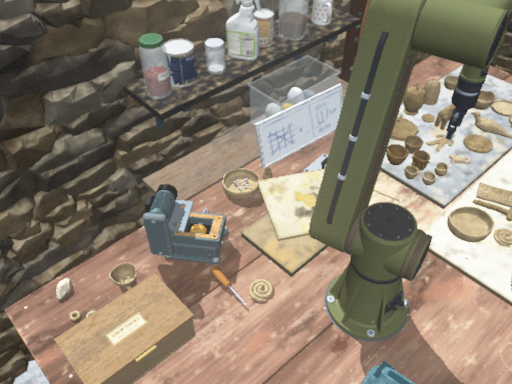

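View pics/top0.png

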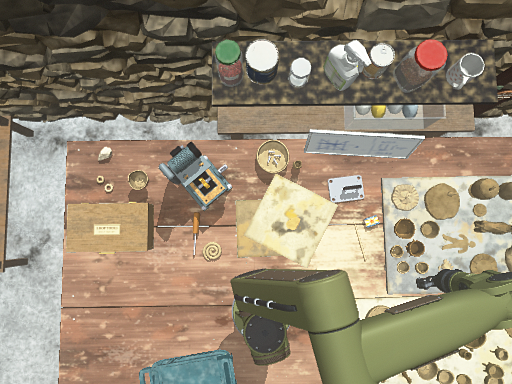

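The top view shows the cover at about (347,189), with its dark handle, and the gear unit at about (200,180) with the motor to the upper left. The dish is at (272,155), the small vase at (297,165), the tripod pot at (138,180) and the screwdriver at (196,232). I'll zoom in on these.

```bash
python3 - <<'E'
import cv2,numpy as np
a=cv2.imread("pics/top0.png")
c=a[165:215,320:380];g=a[135:215,160:240]
c=cv2.resize(c,None,fx=8,fy=8,interpolation=cv2.INTER_CUBIC);g=cv2.resize(g,None,fx=7,fy=7,interpolation=cv2.INTER_CUBIC)
cv2.imwrite("pics/c0.png",c);cv2.imwrite("pics/g0.png",g)
s=cv2.imread("pics/scene0.png")[175:275,130:240]
cv2.imwrite("pics/gs0.png",cv2.resize(s,None,fx=6,fy=6,interpolation=cv2.INTER_CUBIC))
E
```

```text
(no output)
```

View pics/c0.png

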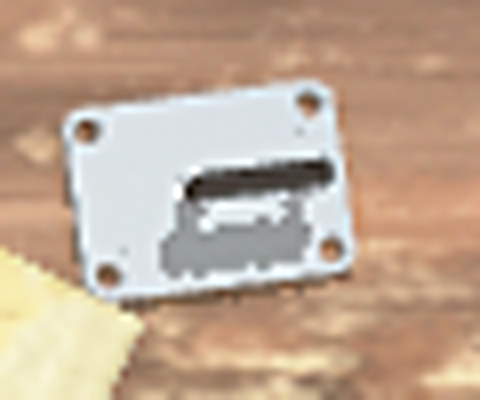

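View pics/g0.png

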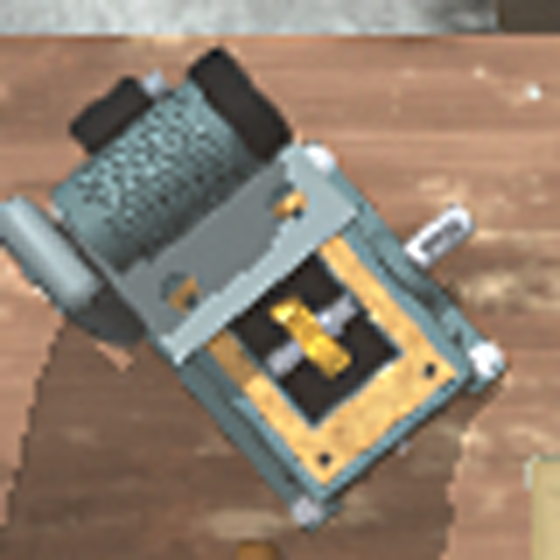

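View pics/gs0.png

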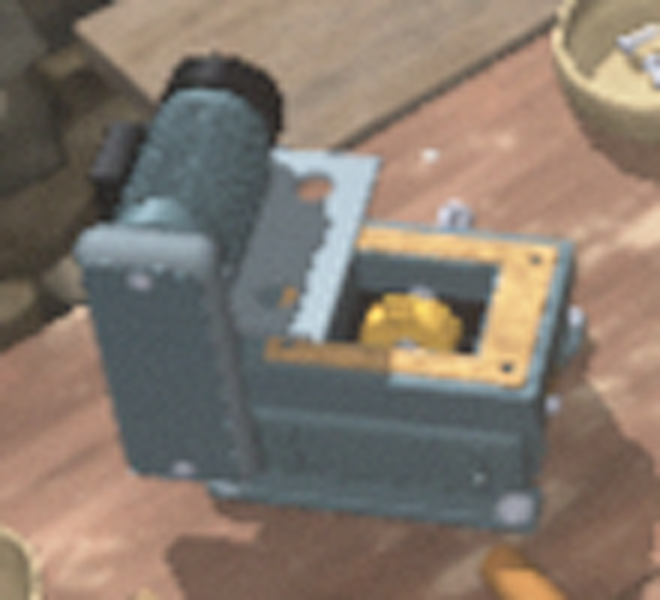

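```bash
cat > h.py <<'E'
import numpy as np,cv2
def load(n): 
    d=np.load(n); return {k:d[k] for k in d.files}
def ray(s,u,v,z):
    K=s["intrinsics"];T=s["world_to_cam"];R=T[:3,:3];t=T[:3,3]
    c=-R.T@t; d=R.T@np.linalg.inv(K)@np.array([u,v,1.0]); return c+d*(z-c[2])/d[2]
def proj(s,P):
    T=s["world_to_cam"];p=T[:3,:3]@np.asarray(P,float)+T[:3,3];q=s["intrinsics"]@p;return q[:2]/q[2]
def fit(L,W): # rigid 2D: W=R L + t
    L=np.array(L,float);W=np.array(W,float)[:,:2];a=L-L.mean(0);b=W-W.mean(0)
    y=np.arctan2((a[:,0]*b[:,1]-a[:,1]*b[:,0]).sum(),(a*b).sum())
    R=np.array([[np.cos(y),-np.sin(y)],[np.sin(y),np.cos(y)]]);t=W.mean(0)-R@L.mean(0)
    return y,t,W-(L@R.T+t)
def dark(s,u,v,rad=4,bright=False):
    g=cv2.cvtColor(s["pixels"],cv2.COLOR_BGR2GRAY).astype(float)
    u0,v0=int(round(u)),int(round(v));p=g[v0-rad:v0+rad+1,u0-rad:u0+rad+1]
    w=np.clip(np.percentile(p,60)-10-p,0,None)
    yy,xx=np.mgrid[v0-rad:v0+rad+1,u0-rad:u0+rad+1]
    m=(xx-u)**2+(yy-v)**2<=(rad-.5)**2;w=w*m
    return (xx*w).sum()/w.sum(),(yy*w).sum()/w.sum()
E
python3 - <<'E'
from h import *
T=load("top0.npz");S=load("scene0.npz")
f=lambda X,o,k:(X+.5)/k-.5+o
H=[(332,250),(308,101),(107,275),(87,130)]  # need order hole0..3
# cover x -> image left; y(left of x) -> image down
px=[(f(a,320,8),f(b,165,8)) for a,b in H]
L=[(-58,38),(-58,-38),(58,38),(58,-38)]
ref=[dark(T,*p,rad=2) for p in px]
for q in(px,ref):
    W=[ray(T,*p,4) for p in q];y,t,e=fit(L,W);print("cover",np.degrees(y),t,e.round(1).tolist())
G=[(324,458),(430,370)];pg=[(f(a,160,7),f(b,135,7)) for a,b in G]
rg=[dark(T,*p,rad=2) for p in pg];print(px,ref,pg,rg)
for q in(pg,rg):
    W=[ray(T,*p,91) for p in q];print([w.round(1).tolist() for w in W]);y,t,e=fit(L[:2],W);print("gear",np.degrees(y),t,e.round(1).tolist())
G=[(506,368),(536,260)];pg=[(f(a,130,6),f(b,175,6)) for a,b in G];rg=[dark(S,*p,rad=2) for p in pg]
for q in(pg,rg):
    W=[ray(S,*p,91) for p in q];print([w.round(1).tolist() for w in W]);y,t,e=fit(L[:2],W);print("gearS",np.degrees(y),t,e.round(1).tolist())
# shelf corners front
for X,Y in((178,360),(362,210)):
    print("lip T",ray(T,f(X,160,7),f(Y,135,7),131))
# access holes
for X,Y in((183,293),(290,203)): print("acc",ray(T,f(X,160,7),f(Y,135,7),131),)
E
```

```text
cover 96.35534213768638 [ 486.50818835 -351.0229354 ] [[-0.9, -0.5], [0.7, 0.5], [0.4, 0.2], [-0.3, -0.2]]
cover 96.39422054066279 [ 486.76929053 -351.04127978] [[-0.2, -0.5], [0.1, 0.1], [0.7, 0.4], [-0.6, -0.1]]
[(361.0625, 195.8125), (358.0625, 177.1875), (332.9375, 198.9375), (330.4375, 180.8125)] [(np.float64(361.0537809647979), np.float64(195.57203389830505)), (np.float64(358.1551267499054), np.float64(177.25652667423384)), (np.float64(332.9071199143469), np.float64(198.8228051391863)), (np.float64(330.39211212516295), np.float64(180.84354628422423))] [(205.85714285714286, 200.0), (221.0, 187.42857142857144)] [(np.float64(205.85841694537342), np.float64(200.15050167224078)), (np.float64(220.85859872611468), np.float64(187.4643312101911))]
[[437.5, 212.5, 91.0], [485.8, 153.8, 91.0]]
gear 39.451265186668905 [506.4426065  219.99565812] [[0.0, -0.0], [-0.0, 0.0]]
[[436.9, 212.5, 91.0], [485.7, 154.4, 91.0]]
gear 39.9799386110342 [505.74203193 220.67896167] [[0.1, -0.1], [-0.1, 0.1]]
[[438.4, 213.9, 91.0], [486.3, 155.1, 91.0]]
gearS 39.21247723762177 [507.30897604 221.17154158] [[0.1, -0.1], [-0.1, 0.1]]
[[438.9, 213.1, 91.0], [487.2, 155.2, 91.0]]
gearS 39.81581122462045 [507.61121133 221.27549807] [[0.2, -0.2], [-0.2, 0.2]]
lip T [488.41952545 286.86278842 131.        ]
lip T [569.40516298 187.53247339 131.        ]
acc [524.90623922 284.38614723 131.        ]
acc [573.65227928 226.62660982 131.        ]
```

```bash
python3 - <<'E'
from h import *
T=load("top0.npz");K=T["intrinsics"];M=T["world_to_cam"]
z=T["z_map"];v,u=np.mgrid[:384,:512]
P=np.stack([(u-K[0,2])/K[0,0]*z,(v-K[1,2])/K[1,1]*z,z],-1)-M[:3,3];W=P@M[:3,:3];W[z==0]=np.nan
np.save("W0.npy",W)
def st(n,m):
    q=W[m&(z>0)];print(n,len(q),np.nanmin(q,0).round(),np.nanmax(q,0).round())
x,y,h=W[...,0],W[...,1],W[...,2]
st("near cover tall",(h>50)&(x>350)&(x<620)&(y<-200)&(y>-620)&(u>290)&(v<175))
st("cover",(h>2.5)&(abs(x-487)<75)&(abs(y+351)<75))
st("handle",(h>30)&(abs(x-487)<60)&(abs(y+351)<75))
print(np.nanmedian(h[(abs(x-487)<40)&(abs(y+330)<20)]), "handle med h",np.nanmedian(h[(h>25)&(abs(x-487)<60)&(abs(y+351)<75)]))
st("clay board",(h>50)&(u>390)&(v>175)&(v<260))
st("dish",(h>20)&(abs(u-272)<22)&(abs(v-157)<22))
st("gear",(h>20)&(u>160)&(u<240)&(v>135)&(v<212))
st("teal vase",(h>20)&(abs(u-297)<8)&(abs(v-165)<8))
st("photo",(h>5)&(abs(u-290)<45)&(abs(v-220)<40))
E
```

```text
Traceback (most recent call last):
ValueError: zero-size array to reduction operation fmin which has no identity
```

>>> {"api": "servo_tool", "payload": {
  "deltas": [
    [[0,0,3,0.01,0.006,0,0.085],[0,0,8,0.03,0.018,0,0.085],[0,0,14,0.055,0.034,0,0.085],[0,0,20,0.08,0.05,0,0.085],[0,0,26,0.105,0.065,0,0.085],[0,0,32,0.13,0.08,0,0.085],[0,0,38,0.155,0.096,0,0.085],[0,0,44,0.18,0.112,0,0.085]]
  ]
}}

```text
t: 0.77
ee_pos: [332.7, -467.4, 230.9]
tool_rot: [[-0.516, -0.0, 0.857], [-0.857, 0.001, -0.516], [-0.0, -1.0, -0.001]]
wrist_force: [0.3, -0.4, 0.2]
opening: 84.9
```

```bash
python3 - <<'E'
from h import *
W=np.load("W0.npy");v,u=np.mgrid[:384,:512]
x,y,h=W[...,0],W[...,1],W[...,2]
def st(n,m):
    q=W[m&np.isfinite(h)]
    if len(q): print(n,len(q),q.min(0).round(),q.max(0).round())
    else: print(n,0)
print("cover z",h[189,340],"handle",W[187,352].round(1),W[187,354].round(1),"bench",h[189,385-10])
st("tall",(h>50)&(x>350)&(x<640)&(y<-150)&(y>-620)&(u>290)&(v<175))
st("cover",(h>2.5)&(abs(x-487)<75)&(abs(y+351)<75))
st("handle",(h>30)&(abs(x-487)<60)&(abs(y+351)<75))
st("clay board",(h>40)&(u>390)&(v>175)&(v<260))
st("dish",(h>20)&(abs(u-272)<22)&(abs(v-157)<22))
st("gear",(h>20)&(u>160)&(u<240)&(v>135)&(v<212))
st("vase",(h>20)&(abs(u-297)<8)&(abs(v-165)<8))
st("photo",(h>5)&(abs(u-290)<45)&(abs(v-220)<40))
E
```

```text
cover z -2.1410280795575947 handle [ 487.7 -369.6   36.3] [ 486.8 -375.9   43.2] bench -1.6137393846902897
tall 258 [ 581. -613.   50.] [ 640. -156.  127.]
cover 665 [ 412. -426.    3.] [ 559. -277.   89.]
handle 61 [ 479. -407.   32.] [ 496. -334.   49.]
clay board 1756 [  194. -1004.    40.] [ 513. -507.  157.]
dish 220 [ 521. -135.   20.] [686.  16.  92.]
gear 2312 [397.  87.  20.] [648. 364. 209.]
vase 52 [ 568. -167.   21.] [ 599. -134.   54.]
photo 5551 [ 204. -303.    5.] [520.  60.  96.]
```

>>> {"api": "servo_tool", "payload": {
  "deltas": [
    [[0,0,6,0.025,0.015,0,0.085],[0,0,12,0.05,0.03,0,0.085],[0,0,18,0.075,0.045,0,0.085],[0,0,24,0.1,0.062,-0.01,0.085],[0,0,30,0.125,0.078,-0.03,0.085],[0,0,35,0.145,0.09,-0.055,0.085],[0,0,37.7,0.155,0.0965,-0.08,0.085],[0,0,37.7,0.157,0.0975,-0.1,0.085],[0,0,37.7,0.157,0.0975,-0.11,0.085],[0,0,37.7,0.157,0.0975,-0.11,0.085]]
  ]
}}

```text
t: 1.6
ee_pos: [487.0, -369.5, 118.2]
tool_rot: [[0.111, -0.005, 0.994], [-0.994, 0.003, 0.111], [-0.004, -1.0, -0.004]]
wrist_force: [-0.1, 1.2, 0.4]
opening: 85.0
```

>>> {"api": "servo_tool", "payload": {
  "deltas": [
    [[0,0,0,0,0,-0.02,0.085],[0,0,0,0,0,-0.045,0.085],[0,0,0,0,0,-0.065,0.085],[0,0,0,0,0,-0.08,0.085],[0,0,0,0,0,-0.09,0.085],[0,0,0,0,0,-0.098,0.085],[0,0,0,0,0,-0.103,0.085],[0,0,0,0,0,-0.105,0.085],[0,0,0,0,0,-0.106,0.085],[0,0,0,0,0,-0.106,0.085]]
  ]
}}

```text
t: 2.43
ee_pos: [489.2, -371.3, 15.9]
tool_rot: [[0.111, 0.001, 0.994], [-0.994, -0.001, 0.111], [0.001, -1.0, 0.001]]
wrist_force: [0.0, -0.8, -0.2]
opening: 84.7
```

```bash
python3 - <<'E'
from rig import r
import cv2
for n in("scene","top"):
    s=r.snapshot(n);p=s["pixels"]
    c=p[165:215,320:380] if n=="top" else p[100:200,270:370]
    cv2.imwrite(f"pics/{n}1.png",cv2.resize(c,None,fx=6,fy=6,interpolation=cv2.INTER_CUBIC))
o=r.get_obs();print(o["ee_pos"],o["wrist_force"])
E
```

```text
[ 489.28243618 -371.33603824   16.04771765] [ 0.51063495 -1.22039435  0.25912074]
```

View pics/top1.png

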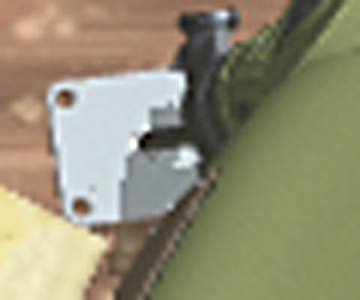

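View pics/scene1.png

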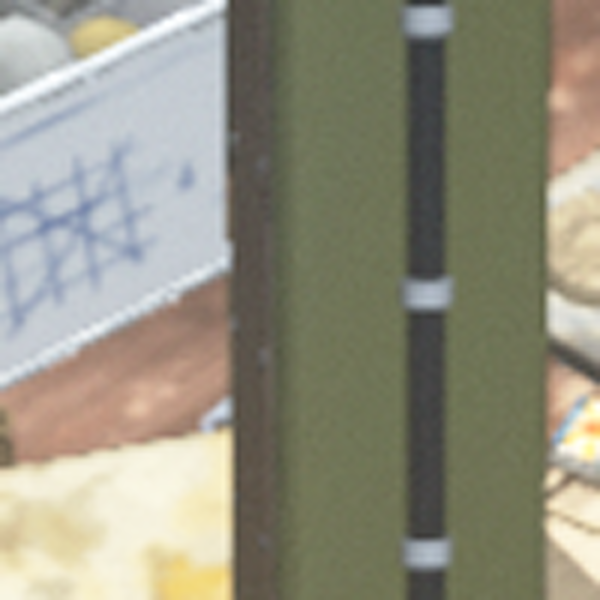

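The top view shows the cover's left holes unmoved, at crop positions (64,97) and (81,206). The fingers are astride the bar near the handle end, and the arm hides this area in the scene view. I'll close the jaws now.

>>> {"api": "servo_tool", "payload": {
  "deltas": [
    [[0,0,0,0,0,-0.001,0.04],[0,0,0,0,0,-0.001,0.02],[0,0,0,0,0,-0.001,0],[0,0,0,0,0,-0.001,0],[0,0,0,0,0,-0.001,0],[0,0,0,0,0,-0.001,0],[0,0,0,0,0,-0.001,0],[0,0,0,0,0,-0.001,0],[0,0,0,0,0,-0.001,0],[0,0,0,0,0,-0.001,0],[0,0,0,0,0,-0.001,0],[0,0,0,0,0,-0.001,0]]
  ]
}}

```text
t: 3.53
ee_pos: [488.9, -371.1, 14.5]
tool_rot: [[0.111, 0.0, 0.994], [-0.994, -0.0, 0.111], [0.0, -1.0, 0.0]]
wrist_force: [-0.9, 0.3, 3.3]
opening: 12.7
```

>>> {"api": "servo_tool", "payload": {
  "deltas": [
    [[0,0,0,0,0,0.003,0],[0,0,0,0,0,0.008,0],[0,0,0,0,0,0.018,0],[0,0,0,0,0,0.033,0],[0,0,0,0,0,0.053,0],[0,0,0,0,0,0.075,0],[0,0,0,0,0,0.098,0],[0,0,0,0,0,0.12,0],[0,0,0,0,0,0.14,0],[0,0,0,0,0,0.155,0],[0,0,0,0,0,0.165,0],[0,0,0,0,0,0.17,0]]
  ]
}}

```text
t: 4.53
ee_pos: [489.4, -371.4, 186.4]
tool_rot: [[0.111, 0.002, 0.994], [-0.994, -0.001, 0.111], [0.002, -1.0, 0.002]]
wrist_force: [0.5, -0.4, -2.5]
opening: 13.0
```

```bash
python3 - <<'E'
from rig import r
import cv2
for n in("scene","top"):
    s=r.snapshot(n);cv2.imwrite(f"pics/{n}2.png",s["pixels"])
o=r.get_obs();print(o["ee_pos"],o["wrist_force"],o["ft_torque"],o["opening"])
E
```

```text
[ 489.12983409 -371.19148178  185.10756261] [ 0.03231249 -0.0742766  -2.43915458] [-0.04597875 -0.03776083  0.03121892] 12.67325701573846
```

View pics/top2.png

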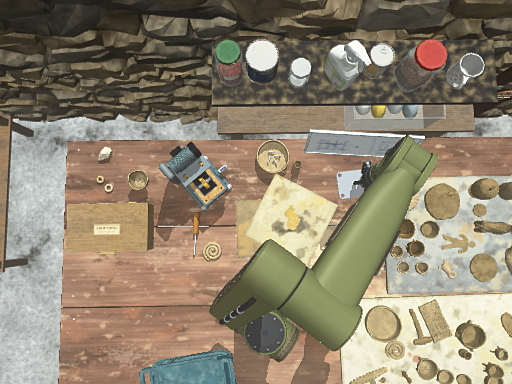

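The cover is lifted: the wrist load of 2.4 N matches 0.24 kg. The top view shows the plate at (347,183), under the arm. Next I'll carry it over to the gear unit.

>>> {"api": "servo_tool", "payload": {
  "deltas": [
    [[0,0,-0.5,0,0.006,0.002,0],[0,0,-2,-0.002,0.02,0.005,0],[0,0,-4,-0.004,0.042,0.01,0],[0,0,-7,-0.007,0.068,0.015,0],[0,0,-10,-0.01,0.096,0.015,0],[0,0,-13,-0.013,0.124,0.015,0],[0,0,-16,-0.016,0.152,0.015,0],[0,0,-19,-0.019,0.18,0.015,0],[0,0,-22,-0.022,0.208,0.015,0],[0,0,-25,-0.025,0.236,0.015,0],[0,0,-28,-0.028,0.264,0.015,0],[0,0,-31,-0.03,0.29,0.015,0]]
  ]
}}

```text
t: 5.63
ee_pos: [457.1, -79.0, 198.1]
tool_rot: [[-0.42, -0.002, 0.908], [-0.908, 0.001, -0.42], [0.0, -1.0, -0.003]]
wrist_force: [0.4, 0.3, -3.2]
opening: 12.8
```

>>> {"api": "servo_tool", "payload": {
  "deltas": [
    [[0,0,-3,-0.003,0.028,0,0],[0,0,-6,-0.006,0.055,0,0],[0,0,-9,-0.008,0.083,0,0],[0,0,-12,-0.011,0.11,0,0],[0,0,-15,-0.014,0.138,0,0],[0,0,-18,-0.017,0.165,0,0],[0,0,-21,-0.02,0.19,0,0],[0,0,-23,-0.022,0.211,0,0],[0,0,-25,-0.024,0.227,0,0],[0,0,-25.8,-0.025,0.237,0,0],[0,0,-25.8,-0.0254,0.2412,0,0],[0,0,-25.8,-0.0254,0.2412,0,0]]
  ]
}}

```text
t: 6.63
ee_pos: [432.4, 160.8, 198.4]
tool_rot: [[-0.77, -0.002, 0.638], [-0.638, -0.0, -0.77], [0.002, -1.0, -0.001]]
wrist_force: [-1.2, -0.3, -2.2]
opening: 13.0
```

```bash
python3 - <<'E'
from rig import r
import cv2
for n in("scene","top"):
    s=r.snapshot(n);p=s["pixels"];cv2.imwrite(f"pics/{n}3.png",p)
    c=p[135:235,150:280] if n=="top" else p[140:275,120:280]
    cv2.imwrite(f"pics/{n}3c.png",cv2.resize(c,None,fx=4.4,fy=4.4,interpolation=cv2.INTER_CUBIC))
o=r.get_obs();print(o["ee_pos"],o["tool_rot"].round(3).tolist(),o["wrist_force"],o["ft_torque"],o["opening"])
E
```

```text
[432.84255722 159.73965433 198.72223861] [[-0.771, -0.001, 0.637], [-0.637, -0.001, -0.771], [0.001, -1.0, -0.0]] [ 0.84250839 -1.02715131 -2.61251237] [-0.03987067 -0.0453403  -0.01470072] 12.773763633428322
```

View pics/top3c.png

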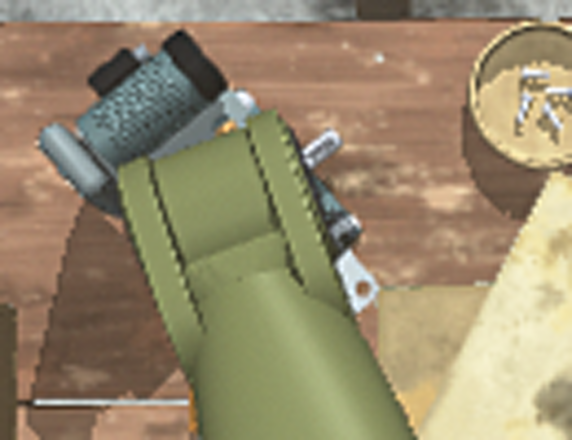

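View pics/scene3c.png

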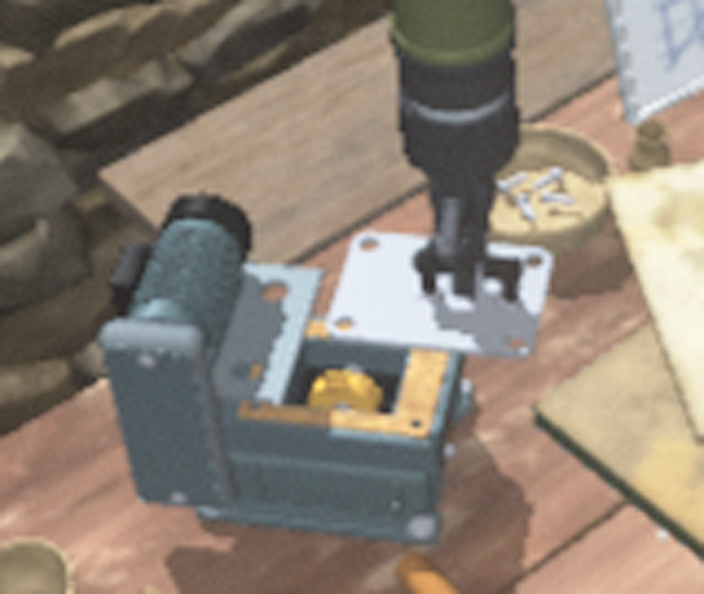

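The scene view shows all four cover holes: crop (369,243), (535,260), (345,323) and (517,342). The cover hangs clear of the gear unit. I'll measure its pose and level here.

```bash
cat >> h.py <<'E'
def world(s):
    K=s["intrinsics"];M=s["world_to_cam"];z=s["z_map"];v,u=np.mgrid[:384,:512]
    P=np.stack([(u-K[0,2])/K[0,0]*z,(v-K[1,2])/K[1,1]*z,z],-1)-M[:3,3];W=P@M[:3,:3];W[z==0]=np.nan;return W
def plane(Q):
    for _ in range(5):
        A=np.c_[Q[:,:2]-Q[:,:2].mean(0),np.ones(len(Q))];c=np.linalg.lstsq(A,Q[:,2],rcond=None)[0];e=Q[:,2]-A@c;Q=Q[abs(e)<2.5*e.std()+.1]
    return c,Q[:,:2].mean(0),e.std(),len(Q)
E
python3 - <<'E'
from rig import r
from h import *
s=r.snapshot("scene");np.savez("scene3.npz",**s)
f=lambda X,o,k:(X+.5)/k-.5+o
# order hole0..3: handle end right; left(y+) = image lower
C=[(517,342),(535,260),(345,323),(369,243)]
L=[(-58,38),(-58,-38),(58,38),(58,-38)]
px=[(f(a,120,4.4),f(b,140,4.4)) for a,b in C]
ref=[dark(s,*p,rad=3) for p in px];print(np.round(px,1).tolist(),np.round(ref,1).tolist())
for z in(186,188):
  for q in (px,ref):
    y,t,e=fit(L,[ray(s,*p,z) for p in q]);print(z,np.degrees(y),t,e.round(1).tolist())
W=world(s);hull=cv2.convexHull(np.float32([ray(s,*p,188)[:2] for p in px]))
m=np.zeros((384,512),np.uint8);cv2.fillConvexPoly(m,np.int32(cv2.convexHull(np.float32(px))[:,0]),1)
Q=W[(m>0)&(abs(W[...,2]-189)<8)];c,mn,sd,n=plane(Q);print("plane",c,mn,sd,n)
# along gear axes
a=np.radians(39.6);print("pitch along x,y deg",np.degrees([c[0]*np.cos(a)+c[1]*np.sin(a),-c[0]*np.sin(a)+c[1]*np.cos(a)]))
g=W[240:262,185:215];
# bench plane check
b=W[(abs(W[...,2])<8)];print("bench med",np.median(b[:,2]),"gasket",)
p0=W[235,216];print(p0)
o=r.get_obs();print(o["ee_pos"],o["t"])
E
```

```text
[[237.1, 217.3], [241.2, 198.7], [198.0, 213.0], [203.5, 194.8]] [[235.0, 217.0], [240.8, 198.5], [198.0, 212.4], [203.5, 194.6]]
186 39.623048029950795 [451.37895917 172.83525924] [[-1.3, 0.1], [0.1, -0.4], [0.1, 0.2], [1.0, 0.1]]
186 38.575049618912715 [453.65609719 173.33093932] [[1.8, 2.0], [0.4, -1.0], [-1.4, -1.2], [-0.7, 0.1]]
188 39.6230480299508 [449.81435114 173.96933511] [[-1.1, 0.1], [0.2, -0.3], [0.1, 0.1], [0.9, 0.1]]
188 38.57504961891267 [452.08719205 174.46407981] [[1.9, 2.0], [0.4, -0.9], [-1.5, -1.3], [-0.9, 0.1]]
plane [-7.28005326e-03  6.77769554e-03  1.90347543e+02] [448.16860957 184.12811448] 2.356167518260456 576
pitch along x,y deg [-0.07386066  0.56509594]
bench med 0.6504970268748829 gasket
[434.21036102 208.7270824   94.9357614 ]
[433.02545572 159.5709302  198.8766458 ] 6.7833
```

>>> {"api": "servo_tool", "payload": {
  "deltas": [
    [[0,0,0,0,0,-0.004,0],[0,0,0,0,0,-0.014,0],[0,0,0,0,0,-0.028,0],[0,0,0,0,0,-0.042,0],[0,0,0,0,0,-0.055,0],[0,0,0,0,0,-0.065,0],[0,0,0,0,0,-0.072,0],[0,0,0,0,0,-0.076,0],[0,0,0,0,0,-0.078,0],[0,0,0,0,0,-0.078,0],[0,0,0,0,0,-0.078,0]]
  ]
}}

```text
t: 7.7
ee_pos: [433.8, 160.3, 121.7]
tool_rot: [[-0.771, 0.001, 0.637], [-0.637, 0.0, -0.771], [-0.001, -1.0, 0.0]]
wrist_force: [1.0, -0.7, -2.8]
opening: 12.8
```

```bash
cat > look.py <<'E'
import sys
from rig import r
from h import *
k=sys.argv[1];o=r.get_obs()
for n in("scene","top"):
    s=r.snapshot(n);np.savez(f"{n}{k}.npz",**s);p=s["pixels"]
    c=p[135:235,150:280] if n=="top" else p[180:270,130:250]
    cv2.imwrite(f"pics/{n}{k}c.png",cv2.resize(c,None,fx=6,fy=6,interpolation=cv2.INTER_CUBIC))
print(o["t"],o["ee_pos"],o["tool_rot"].round(3).tolist(),o["wrist_force"],o["opening"])
E
python3 look.py 4
```

```text
7.7 [433.78770055 160.34740212 121.69814763] [[-0.771, 0.001, 0.637], [-0.637, 0.0, -0.771], [-0.001, -1.0, 0.0]] [ 0.96602062 -0.73069393 -2.80990468] 12.776863717881838
```

View pics/scene4c.png

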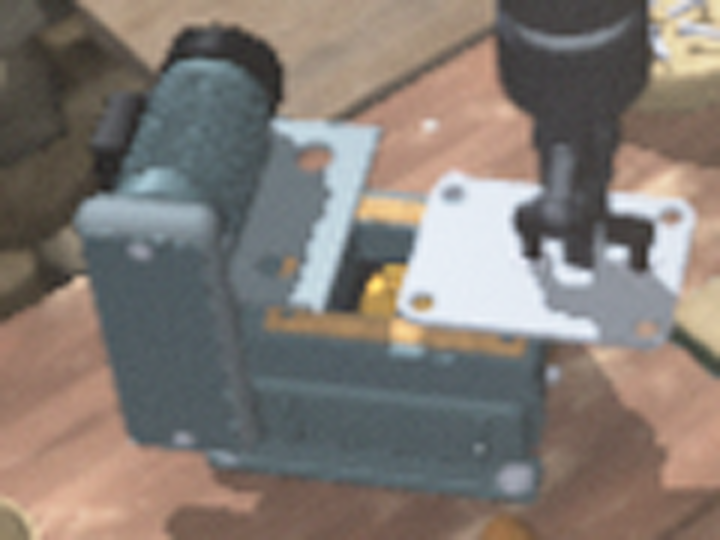

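The cover is level and just in front of the lip, below shelf height. Its holes are at crop (455,192), (671,215), (422,301) and (648,328).

```bash
python3 - <<'E'
from h import *
s=load("scene4.npz");T=load("top0.npz")
f=lambda X,o,k:(X+.5)/k-.5+o
L=[(-58,38),(-58,-38),(58,38),(58,-38)]
C=[(648,328),(671,215),(422,301),(455,192)]
px=[(f(a,130,6),f(b,180,6)) for a,b in C]
y,t,e=fit(L,[ray(s,*p,111) for p in px]);print(np.degrees(y),t,e.round(1).tolist())
W=world(s)
m=np.zeros((384,512),np.uint8);cv2.fillConvexPoly(m,np.int32(cv2.convexHull(np.float32(px))[:,0]),1)
Q=W[(m>0)&(abs(W[...,2]-112)<6)];c,mn,sd,n=plane(Q);print("plane",c,mn,sd,n)
m=np.zeros((384,512),np.uint8)
q=[(f(a,130,6),f(b,180,6)) for a,b in((345,140),(370,135),(320,300),(300,300))]
cv2.fillConvexPoly(m,np.int32(np.round(q)),1);Q=W[m>0];print("shelf",np.median(Q,0),len(Q))
W0=world(T)
E
```

```text
39.43284862608111 [451.71463872 173.31982229] [[-1.6, 0.5], [1.0, -0.3], [0.0, 0.3], [0.6, -0.4]]
plane [-7.34320141e-03  7.88814009e-03  1.13154386e+02] [451.80994908 184.5852792 ] 2.3699074968255456 506
shelf [531.76643607 247.38666519 132.40149658] 124
```

>>> {"api": "servo_tool", "payload": {
  "deltas": [
    [[0,0,0,0.002,0.0016,0,0],[0,0,0,0.006,0.005,0,0],[0,0,0,0.011,0.009,0,0],[0,0,0,0.016,0.013,0,0],[0,0,0,0.021,0.017,0,0],[0,0,0,0.025,0.0207,0,0],[0,0,0,0.028,0.0232,0,0],[0,0,0,0.03,0.0248,0,0],[0,0,0,0.03,0.0248,0,0]]
  ]
}}

```text
t: 8.55
ee_pos: [463.8, 185.4, 121.2]
tool_rot: [[-0.771, 0.0, 0.637], [-0.637, 0.0, -0.771], [-0.0, -1.0, -0.0]]
wrist_force: [-0.1, 0.1, -2.7]
opening: 12.7
```

```bash
python3 look.py 5
```

```text
8.55 [463.84825233 185.42545185 121.21045196] [[-0.771, 0.0, 0.637], [-0.637, 0.0, -0.771], [-0.0, -1.0, -0.0]] [-0.14863466  0.08977122 -2.74602415] 12.653572617795229
```

View pics/scene5c.png

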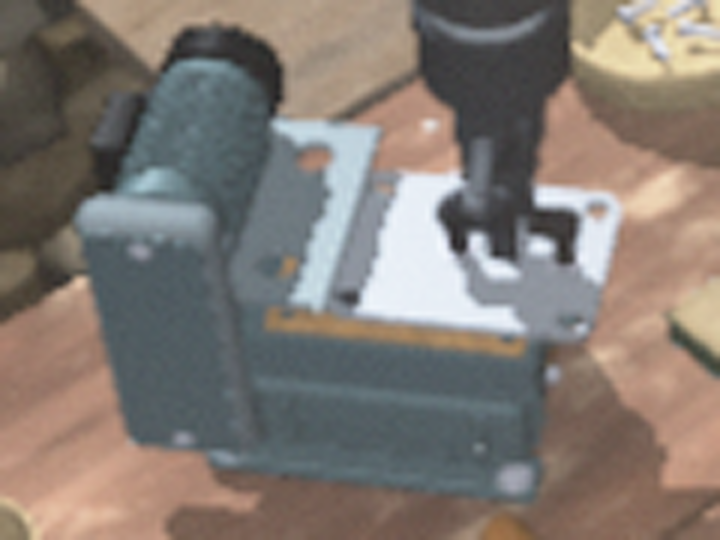

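The leading edge is just reaching under the lip with height to spare. The shelf reads 132.4 and the cover top 113.2, and both carry the same bias of about 1.4 mm. I'll finish the insertion.

>>> {"api": "servo_tool", "payload": {
  "deltas": [
    [[0,0,0,0.002,0.0016,0,0],[0,0,0,0.006,0.005,0,0],[0,0,0,0.011,0.009,0,0],[0,0,0,0.016,0.013,0,0],[0,0,0,0.02,0.0165,0,0],[0,0,0,0.024,0.02,0,0],[0,0,0,0.0265,0.022,0,0],[0,0,0,0.0272,0.0225,0,0],[0,0,0,0.0272,0.0225,0,0],[0,0,0,0.0272,0.0225,0,0]]
  ]
}}

```text
t: 9.48
ee_pos: [490.4, 207.4, 121.2]
tool_rot: [[-0.771, -0.0, 0.637], [-0.637, -0.0, -0.771], [0.0, -1.0, -0.0]]
wrist_force: [-0.1, -0.5, -2.7]
opening: 12.9
```

```bash
python3 look.py 6
```

```text
9.4833 [490.3893855  207.4207578  121.16921153] [[-0.771, -0.0, 0.637], [-0.637, -0.0, -0.771], [0.0, -1.0, -0.0]] [-0.08670441 -0.5389817  -2.72122483] 12.934106809606384
```

View pics/scene6c.png

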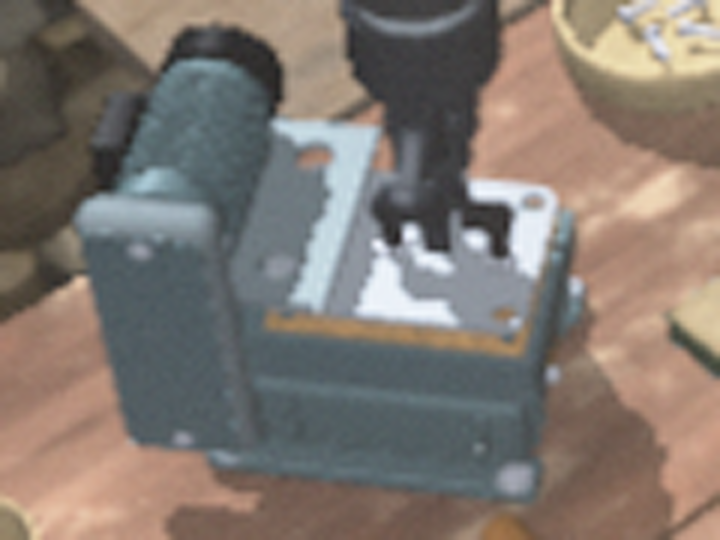

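View pics/top6c.png

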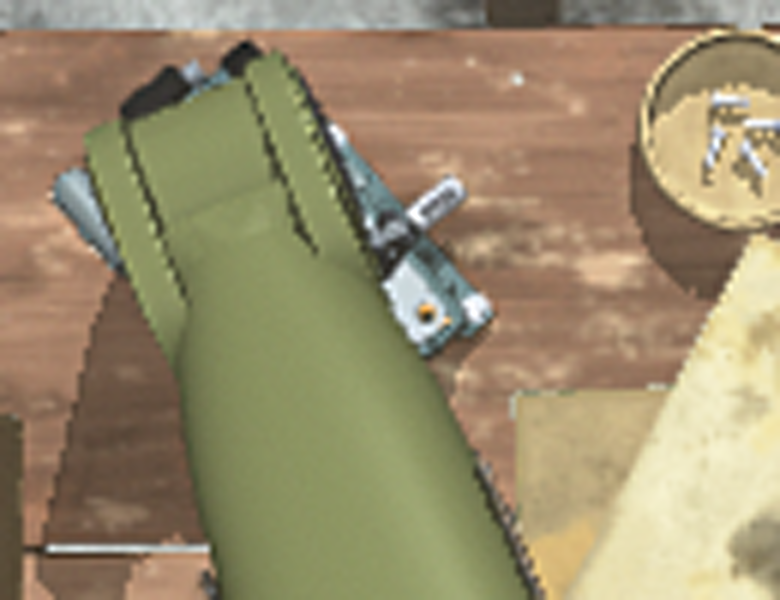

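No contact: the wrist force is still −2.7 N. Next I'll lower the cover to the 10 mm hover and check the holes against the threads.

>>> {"api": "servo_tool", "payload": {
  "deltas": [
    [[0,0,0,0,0,-0.001,0],[0,0,0,0,0,-0.002,0],[0,0,0,0,0,-0.003,0],[0,0,0,0,0,-0.004,0],[0,0,0,0,0,-0.0047,0],[0,0,0,0,0,-0.0047,0],[0,0,0,0,0,-0.0047,0]]
  ]
}}

```text
t: 10.17
ee_pos: [490.6, 207.5, 116.5]
tool_rot: [[-0.771, -0.0, 0.637], [-0.637, -0.0, -0.771], [0.0, -1.0, -0.0]]
wrist_force: [0.7, 0.5, -2.5]
opening: 12.6
```

```bash
python3 look.py 7; python3 - <<'E'
from h import *
s=load("scene7.npz");t=load("top7.npz")
a=s["pixels"][205:240,185:230];b=t["pixels"][175:200,205:235]
c=s["pixels"][190:240,165:215]
cv2.imwrite("pics/sz7.png",cv2.resize(a,None,fx=16,fy=16,interpolation=cv2.INTER_CUBIC))
cv2.imwrite("pics/tz7.png",cv2.resize(b,None,fx=16,fy=16,interpolation=cv2.INTER_CUBIC))
cv2.imwrite("pics/sy7.png",cv2.resize(c,None,fx=11,fy=11,interpolation=cv2.INTER_CUBIC))
E
```

```text
10.1667 [490.55383598 207.49955998 116.53555687] [[-0.771, -0.0, 0.637], [-0.637, -0.0, -0.771], [0.0, -1.0, -0.0]] [ 0.65136719  0.52985959 -2.46086236] 12.60318798057949
```

View pics/sz7.png

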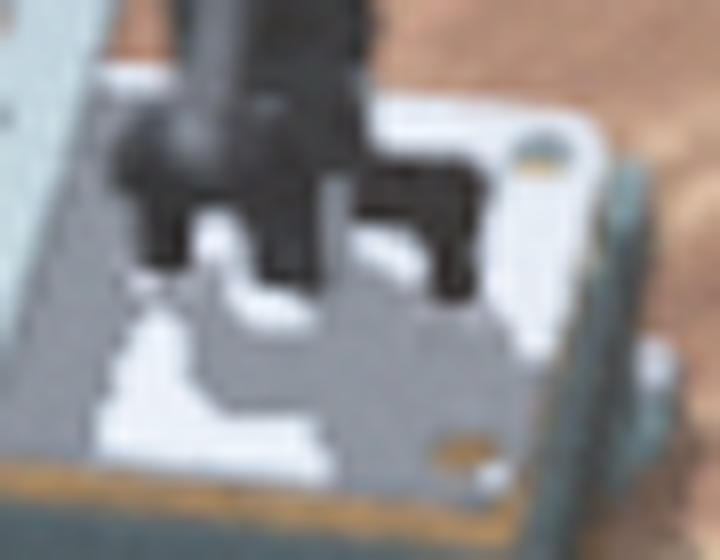

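View pics/tz7.png

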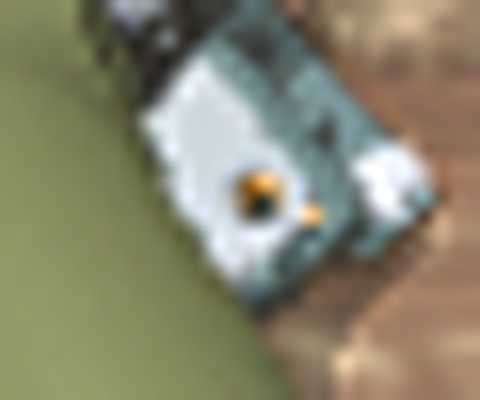

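View pics/sy7.png

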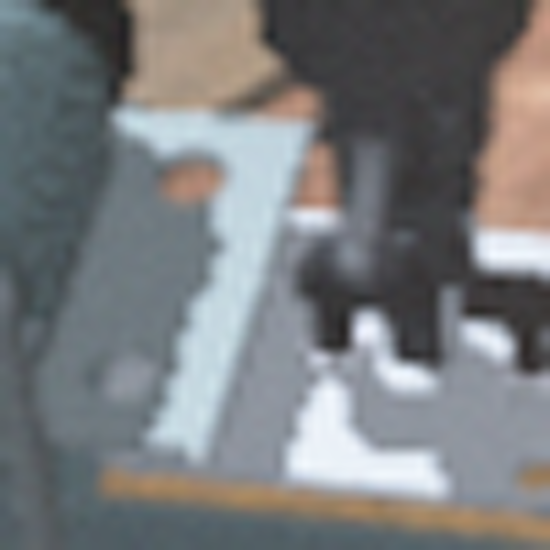

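In the scene crop, hole0 shows gasket at (465,453) and hole1 is at (543,152). In the top crop, hole1 is at (262,195) with the dark thread inside it. I'll compare these numerically with the threads found before.

```bash
python3 - <<'E'
from h import *
S=load("scene7.npz");T=load("top7.npz")
f=lambda X,o,k:(X+.5)/k-.5+o
ca,sa=np.cos(np.radians(39.6)),np.sin(np.radians(39.6));R=np.array([[ca,sa],[-sa,ca]])
# threads in each camera (from picture 0)
tT=[ray(T,205.86,200.08,92),ray(T,220.93,187.45,92)]
tS=[ray(S,f(506,130,6),f(368,175,6),92),ray(S,f(536,130,6),f(260,175,6),92)]
hS=[ray(S,f(465,185,16),f(453,205,16),106),ray(S,f(543,185,16),f(152,205,16),106)]
hT=ray(T,f(262,205,16),f(195,175,16),106)
for n,a,b in(("S0",hS[0],tS[0]),("S1",hS[1],tS[1]),("T1",hT,tT[1])): print(n,a.round(1),b.round(1),"hole-thread in gear axes",(R@(a-b)[:2]).round(1))
d=hS[0]-hS[1];print("hole dist",np.hypot(*d[:2]),"yaw",np.degrees(np.arctan2(-d[0],d[1])))
# arm prediction of holes
o=np.array([490.55,207.5])+20*np.array([ca,sa])
for l in((-58,38),(-58,-38)): print("arm",o+R.T@l)
for n,cam,P in(("S",S,tS),("T",T,tT)):
  for p in P: print(n,"thread px",proj(cam,p),"ideal hole px",proj(cam,p+[0,0,14]))
# gasket vs cover edges in the top: thread inside hole now
print("thread px in tz crop",[(proj(T,tT[1])-[205,175]+.5)*16-.5],"in sz",[(proj(S,p)-[185,205]+.5)*16-.5 for p in tS])
W=world(S);m=(abs(W[...,2]-108)<5);m[:205]=0;m[236:]=0;m[:,:187]=0;m[:,225:]=0
print("cover top",plane(W[m]))
E
```

```text
S0 [438.1 214.2 106. ] [437.7 214.3  92. ] hole-thread in gear axes [ 0.2 -0.4]
S1 [489.  153.7 106. ] [485.6 155.7  92. ] hole-thread in gear axes [ 1.4 -3.7]
T1 [486.9 153.1 106. ] [485.6 154.   92. ] hole-thread in gear axes [ 0.4 -1.6]
hole dist 79.04939591782399 yaw 40.10364306317263
arm [437.04838516 212.55739162]
arm [485.49260838 153.99838516]
S thread px [213.91666667 235.91666667] ideal hole px [213.62656644 232.93937107]
S thread px [218.91666667 217.91666667] ideal hole px [218.668375   214.92557759]
T thread px [205.86 200.08] ideal hole px [205.45553728 199.80484916]
T thread px [220.93 187.45] ideal hole px [220.65823025 187.06591173]
thread px in tz crop [array([262.38, 206.7 ])] in sz [array([470.16666667, 502.16666667]), array([550.16666667, 214.16666667])]
cover top (array([-4.03704902e-04,  1.83720129e-03,  1.08088148e+02]), array([483.18315361, 217.26373632]), np.float64(2.249296823574363), 518)
```

The corrected readings allow for the hole wall: in shade only the through-opening shows, and in light the top rim shows. They agree across both cameras, with hole spacing 76.7 mm and yaw 39.6°. The cover sits about 0.6 mm too far in and 1.8 mm too far right, so I'll correct that.

>>> {"api": "servo_tool", "payload": {
  "deltas": [
    [[0,0,0,-0.0005,0.0003,0,0],[0,0,0,-0.001,0.0006,0,0],[0,0,0,-0.0016,0.001,0,0],[0,0,0,-0.0016,0.001,0,0],[0,0,0,-0.0016,0.001,0,0],[0,0,0,-0.0016,0.001,0,0]]
  ]
}}

```text
t: 10.77
ee_pos: [489.0, 208.5, 116.6]
tool_rot: [[-0.771, 0.0, 0.637], [-0.637, 0.0, -0.771], [-0.0, -1.0, 0.0]]
wrist_force: [0.7, -0.6, -2.6]
opening: 12.8
```

```bash
python3 look.py 8; python3 - <<'E'
from rig import r
from h import *
# average a few frames (arm holds) and enlarge, marking nothing
for n,(v0,v1,u0,u1) in(("scene",(205,240,185,230)),("top",(178,198,210,232))):
    A=np.mean([r.snapshot(n)["pixels"].astype(float) for _ in range(4)],0)
    np.save(f"{n}8a.npy",A)
    cv2.imwrite(f"pics/{n}8z.png",cv2.resize(A[v0:v1,u0:u1],None,fx=16,fy=16,interpolation=cv2.INTER_CUBIC))
E
```

```text
10.7667 [489.02231073 208.5477304  116.64426648] [[-0.771, 0.0, 0.637], [-0.637, 0.0, -0.771], [-0.0, -1.0, 0.0]] [ 0.72288842 -0.64997921 -2.57678387] 12.7843116618526[ WARN:0@10.067] global loadsave.cpp:1063 imwrite_ Unsupported depth image for selected encoder is fallbacked to CV_8U.
```

View pics/scene8z.png

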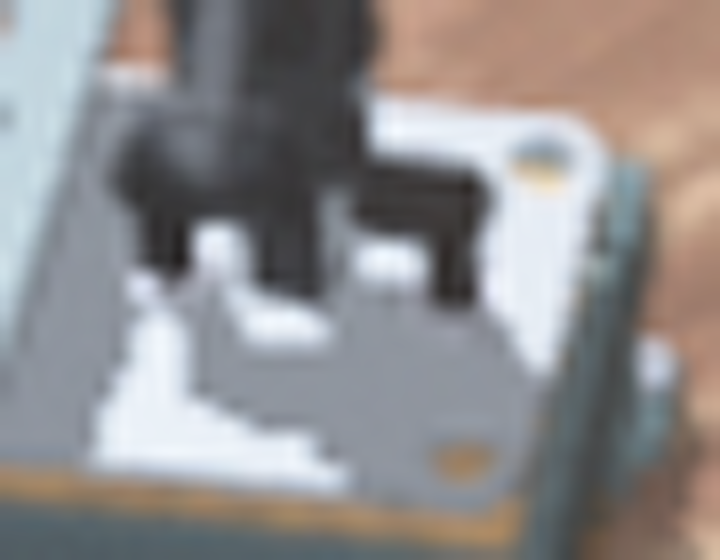

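View pics/top8z.png

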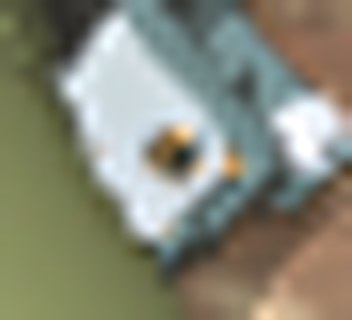

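```bash
python3 - <<'E'
from h import *
A=np.load("top8a.npy");S=np.load("scene8a.npy")
cam=load("top8.npz");cs=load("scene8.npz")
def blob(A,u0,u1,v0,v1,fn):
    P=cv2.resize(A[v0:v1,u0:u1].astype(np.float32),None,fx=16,fy=16,interpolation=cv2.INTER_CUBIC)
    m=fn(P).astype(np.uint8);n,l,st,c=cv2.connectedComponentsWithStats(m)
    for i in range(1,n):
        if st[i,4]>150: print("  area(px)",st[i,4]/256,"bbox",st[i,:4],"c",(c[i]+.5)/16-.5+[u0,v0])
# top: plate blue ~ bright; non-plate = blue channel<150
print("top hole1 (blue<)");
for th in(130,150,165): blob(A,217,224,184,191,lambda P:P[...,0]<th)
print("thread dark");
for th in(90,110): blob(A,217,224,184,191,lambda P:P.max(-1)<th)
print("scene h1")
for th in(160,180): blob(S,215,223,210,218,lambda P:P[...,0]<th)
print("scene h0 orange")
for d in(5,20): blob(S,209,219,229,238,lambda P:P[...,2]-P[...,0]>d)
print("ideal top h1",proj(cam,ray(cam,220.93,187.45,92)+[0,0,15]))
for p in((213.917,235.917),(218.917,217.917)):
    q=ray(cs,*p,92);print("ideal scene",proj(cs,q+[0,0,12.5]),proj(cs,q+[0,0,15]))
E
```

```text
top hole1 (blue<)
  area(px) 7.0 bbox [34 34 52 49] c [220.31616211 187.18976702]
  area(px) 1.4296875 bbox [88 90 24 22] c [222.89907787 189.9648224 ]
  area(px) 0.76171875 bbox [99  0 13 20] c [223.17227564 184.03285256]
  area(px) 8.44921875 bbox [32 32 56 54] c [220.32462147 187.19959258]
  area(px) 1.8984375 bbox [85 87 27 25] c [222.81507202 189.8752572 ]
  area(px) 1.3515625 bbox [93  0 19 25] c [223.03179191 184.15516618]
  area(px) 9.64453125 bbox [31 31 59 57] c [220.33435855 187.20756126]
  area(px) 2.24609375 bbox [82 84 30 28] c [222.76277174 189.81527174]
thread dark
  area(px) 1.546875 bbox [58 52 22 23] c [220.80429293 187.44176136]
  area(px) 2.46875 bbox [53 50 30 28] c [220.75662579 187.45203718]
  area(px) 0.77734375 bbox [92 97 20 15] c [223.01052136 190.14117462]
scene h1
  area(px) 16.42578125 bbox [  0   0 128  55] c [218.98136891 210.59080707]
  area(px) 1.640625 bbox [43 74 32 19] c [218.29330357 214.72380952]
  area(px) 1.36328125 bbox [  0 102  15  26] c [214.9295308  216.74955229]
  area(px) 18.421875 bbox [  0   0 128  61] c [218.97287161 210.72252704]
  area(px) 4.625 bbox [37 67 47 34] c [218.33271748 214.73405828]
  area(px) 1.87890625 bbox [ 0 97 18 31] c [215.01279886 216.63597973]
scene h0 orange
  area(px) 9.50390625 bbox [47 57 68 47] c [213.54000976 233.47321979]
  area(px) 13.75 bbox [  0 107 147  37] c [213.45424361 236.69978693]
  area(px) 5.95703125 bbox [54 62 53 37] c [213.52362705 233.48088115]
  area(px) 10.40625 bbox [  0 114 141  30] c [213.24324324 236.87195008]
ideal top h1 [220.63863694 187.03822079]
ideal scene [213.65816716 233.26058314] [213.60603358 232.725533  ]
ideal scene [218.69546443 215.24821187] [218.65085386 214.71079864]
```

The residual is about 0.8 mm to the left, and both cameras agree. One last small trim.

>>> {"api": "servo_tool", "payload": {
  "deltas": [
    [[0,0,0,0.0002,-0.0004,0,0],[0,0,0,0.0003,-0.0007,0,0],[0,0,0,0.0003,-0.0007,0,0],[0,0,0,0.0003,-0.0007,0,0],[0,0,0,0.0003,-0.0007,0,0],[0,0,0,0.0003,-0.0007,0,0]]
  ]
}}

```text
t: 11.77
ee_pos: [489.3, 207.8, 116.6]
tool_rot: [[-0.771, 0.0, 0.637], [-0.637, 0.0, -0.771], [-0.0, -1.0, 0.0]]
wrist_force: [-0.8, 0.2, -2.8]
opening: 12.8
```

```bash
python3 - <<'E'
from rig import r
from h import *
I={}
for n in("scene","top"):
    L=[r.snapshot(n) for _ in range(3)];I[n]=np.mean([s["pixels"].astype(float) for s in L],0);Z=L[0]
    cv2.imwrite(f"pics/{n}9.png",Z["pixels"])
    if n=="scene": Sz=np.mean([world(s) for s in L],0)
A,S=I["top"],I["scene"]
def blob(A,u0,u1,v0,v1,fn,lo,hi):
    P=cv2.resize(A[v0:v1,u0:u1].astype(np.float32),None,fx=16,fy=16,interpolation=cv2.INTER_CUBIC)
    n,l,st,c=cv2.connectedComponentsWithStats(fn(P).astype(np.uint8))
    for i in range(1,n):
        if lo<st[i,4]/256<hi and st[i,:2].min()>0: print("  area",st[i,4]/256,"c",(c[i]+.5)/16-.5+[u0,v0])
print("top h1, ideal 220.5-220.64,187.04");blob(A,217,224,184,191,lambda P:P[...,0]<150,4,12)
print("thread");blob(A,217,224,184,191,lambda P:P.max(-1)<110,1,5)
print("scene h1, ideal 218.65,214.71");blob(S,215,223,210,218,lambda P:P[...,0]<180,2,9)
print("h0, ideal 213.66 233.26");blob(S,209,219,229,238,lambda P:P[...,2]-P[...,0]>5,4,12)
m=(abs(Sz[...,2]-108)<5);m[:205]=0;m[236:]=0;m[:,:187]=0;m[:,225:]=0
print("cover top",plane(Sz[m]))
o=r.get_obs();print(o["t"],o["ee_pos"],o["tool_rot"].round(4).tolist(),o["wrist_force"],o["ft_torque"],o["opening"])
E
```

```text
top h1, ideal 220.5-220.64,187.04
  area 8.45703125 c [220.47071305 187.16216801]
thread
  area 2.39453125 c [220.67786501 187.46569127]
scene h1, ideal 218.65,214.71
  area 4.72265625 c [218.3319117  214.60863834]
h0, ideal 213.66 233.26
  area 10.69921875 c [213.70325621 233.24152291]
cover top (array([ 2.17184625e-04, -3.63368748e-03,  1.08138828e+02]), array([483.39861014, 218.22681784]), np.float64(1.4684300793236833), 541)
12.0667 [489.31638564 207.81501944 116.60811642] [[-0.771, -0.0, 0.6368], [-0.6368, 0.0, -0.771], [-0.0, -1.0, -0.0]] [-0.8299206   0.46801994 -2.57129234] [ 0.02910084  0.03578636 -0.00159287] 13.067599878679344
```

View pics/scene9.png

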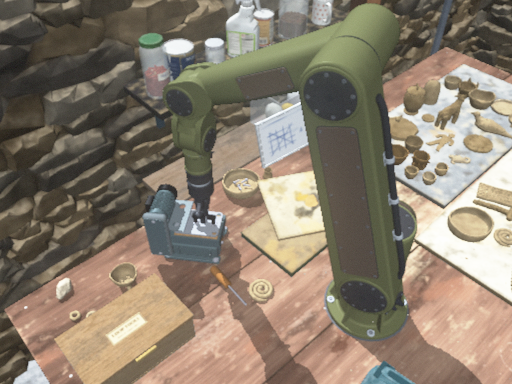

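The holes sit within about 1 mm of ideal in both views. The cover is level, steady and clear of everything, and the bystanders are where they were. I'll hand in.

```bash
python3 -c "
from rig import r
print(r.job_done())"
```

```text
the job is handed in; nothing more can be done
None
```

I gripped the cover by its bar handle and brought it in level under the motor shelf, handle end on the open side. I trimmed it twice against the threads and handed the job in at about 12 s, still holding it over the gasket.

What the last checks showed:
- **Height:** the arm reading puts the underside at about 102 mm, 10 mm above the gasket. The depth camera read the cover top at 108.1 mm. After taking off the 1.4 mm bias it showed on the shelf, that makes the underside about 101.7 mm.
- **Level:** the tilt is under about 0.3° by a plane fitted to the depth image, and the tool is vertical.
- **Contact:** the wrist force was about −2.6 N, just the cover's weight. The pots, dish and screwdriver looked undisturbed.
- **Open-side holes:** they are within about 1 mm of ideal, against 3.5 mm of play. The worst reading was hole1 in the scene view, about 0.3 px off. The two cameras differed by about 0.5 mm.
- **Holes under the shelf:** I could not see hole2 and hole3 over their threads because the arm and shelf hid them. Their alignment rests on the yaw match: the tool is at 39.6°, and measurements of the gear unit gave 39.2 to 40.1°. That means at most about 1 mm more error there.

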